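Unlock the lid stay and ease the pastry-cutter box shut

TASK

Close the white pastry-cutter box: press down the knee of its locked folding lid stay to break it, then ease the lid gently all the way shut - with the stay broken the lid is sprung to close and must not drop or slam. Leave the things round about standing where they are, and let go of the lid at the end.

Things in the scene. Friction and masses are not known exactly. Their poses are not given: they have to be found in the camera images.
- box_hinge (a point): Middle of the lid's hinge axis on the rear top edge of the white open box (150 mm deep, 260 wide, 90 high, walls 5, fixed to the table). Axes are the box's: x level, from front wall to rear wall (away from the robot at yaw 0), y along the hinge to the left, z up. The axis is 4 mm above the rim, above the outer face of the rear wall; the front wall's outer face is at x = -150 mm.
- lid_grip (a point): Centre of the lid's black grip: a cylinder 26 mm across, 18 mm long, along the box's y, 185 mm from the hinge axis, 30 mm beyond the lid's front edge. 272 mm above the table open, 94 mm shut (in front of the box). Pinch its flat ends, fingers closing along y; it turns between them as the lid swings. A wall shelf 690 mm above the table starts at world x = 0.595 m: lean the wrist to the robot.
- stay_knee (a point): Centre of the stay's knee: a dark steel thumb pad, a cylinder 22 mm across, 22 mm long, along the box's y, joining two flat steel links; 85 mm right of the box's middle (40 mm inside the right wall). Locked it is 110 mm above the table; pressed down with about 4 N it goes down and a little back, passes dead centre after 5 mm and is well broken after 20 mm. It folds into the box as the lid shuts.
- lid (a joint): Angle the lid has swung from its locked open position, rad: 0 = open (74 degrees from shut), 1.30 = fully shut. Lid 155 mm deep, 7 mm thick, 0.5 kg; its weight and a spring (0.11 N m open, 0.06 shut) pull it shut against friction in hinge (0.16 N m) and knee (0.12 N m): with the stay just broken it keeps its place near the top, but from about a third of the way down it falls by itself and slams.
- stay_lower (a joint): Fold angle of the stay's knee, rad: 0 = locked (over centre, against its stop; pushing or pulling on the lid does not unlock it), 0.14 = dead centre (straight), grows as the knee is pressed down and the stay folds, about 2.20 with the lid shut.
- timer_mid (a point): Centre of the wind-up kitchen timer (65 mm across, 46 mm high) standing to the left of the box. Bystander.
- shaker_mid (a point): Centre of the salt shaker (44 mm across, 90 mm high) standing to the right of the box. Bystander.
- pepper_mid (a point): Centre of the spice jar (45 mm across, 100 mm high) standing to the right of the box. Bystander.
- thermometer_mid (a point): Centre of the probe thermometer (188 x 30 x 17 mm) lying flat on the table. Bystander.

How it is judged (in metres and radians):
On the way:
1. the stay is broken: its knee is folded more than 0.35 rad from the lock (value of joint stay_lower above 0.35 rad), for 0.2 s.
At the end, for the whole second after the job is handed in: The lid is fully shut (within 0.03 rad, about 6 mm at its front) and at rest, and released (value of joint lid above 1.27 rad and velocity of joint lid below 0.05 rad/s); the robot touches nothing.
It fails at once if the lid drops or slams (swings shut faster than 2 rad/s) (velocity of joint lid above 2 rad/s).
It fails at once if a bystander is pushed more than 30 mm or knocked over (distance of any of timer_mid, shaker_mid, pepper_mid, thermometer_mid from where it was at the start of the episode above 0.03 m).
It also fails if it takes over 53 s, if anything falls off the work surface, if the arm or the gripper's body presses on something with over 40 N, if the wrist force passes 120 N, or if a joint passes its speed limit or range.

ROBOT

A 6-joint arm with a two-finger parallel gripper is mounted at the origin on a cart in front of the work surface, level with it; the furniture and walls round the work are solid. World frame = base frame: x ahead of the robot, y to its left, z up, the work surface at z = 0. Lengths are in m, angles in degrees, forces in N, time in s.
With the tool pointing down it reaches from about 0.325 to 0.85 m from the base axis. Payload 15.5 kg.
Tool frame: the origin (TCP) lies at the very end of the fingers, on their centre line; the grasp point (between the pads) lies arm.grip_depth behind it (arm.grip_depth is the distance from the TCP to the grasp point, in m); z points along the fingers, y is the direction in which the jaws open and shut (so a half turn about z gives the same grasp; the last joint's range is limited). The gripper opens to 91 mm and grips with 3 to 60 N. Pads are 32 mm wide; open, the fingers measure 118 mm over their backs; the gripper's body (76 mm by 178 mm) begins 60 mm behind the grasp point.
Start: joints at [64.716, 28.281, 77.091, -0, 74.628, -5.472], TCP at [0.212, 0.588, 0.214] pointing down, gripper open.
Joint ranges: [-166.48, 166.48], [-47.26, 123.95], [12.59, 153.08], [-70.14, 250.14], [6.76, 159.57], [-176.63, 176.63]. Speed limits (degrees/s): [108.29, 108.29, 147.25, 172.46, 172.46, 172.46].

INTERFACE

Orientations are given as a 3x3 rotation matrix whose columns are the frame's x, y, z axes.
In Python, from rig import arm gives the robot as it stands. Calls block until the motion is done:
- arm.move_to(position, orientation): joint-space move of the TCP to a pose.
- arm.move_l(position, orientation=None, feed=0.15): straight line of the TCP; orientation=None keeps the orientation; feed is the mean speed in m/s.
- arm.move_joints(angles): joint-space move.
- arm.grip(opening): finger opening in m; the grip force is fixed at half the most; returns when the fingers have stopped.
- arm.sleep(seconds).
- arm.solve_ik(position, orientation): joint angles nearest the present ones, or None.
- arm.snapshot(name): name is "scene" or "side" or "wrist"; returns the picture (384x512x3 uint8, red, green, blue); there is no depth.
- arm.get_calibration(name): a dict with "intrinsics" (3x3 intrinsics, pixels), "cam_to_world" (4x4, takes a point from camera to world coordinates). Camera axes: x right, y down, z forward; pixel columns grow to the right and rows downward; lengths in m; the calibration is good to about 2 mm. A picture is of the moment at which its call begins: read the wrist's pose just before it. get_calibration takes no time and is no camera call; for the wrist camera it gives the pose at the moment of the call.
A pose or a line that the arm cannot do raises arm.Unreachable and nothing moves.
- arm.sign_off(): hands the job in, once; it reports no verdict.
Readings, each from a call of its own:
- arm.current_t(): time.
- arm.current_joint_positions(): joint angles.
- arm.current_dq(): joint speeds.
- arm.current_tau(): joint torques, N m.
- arm.current_ee_pos(): TCP position.
- arm.current_tool_rot(): TCP orientation.
- arm.current_force(): force on the tool from outside, world axes, zero at the start.
- arm.current_torque(): the same for the moment, N m.
- arm.current_width(): finger opening in m.
Only numpy, scipy, OpenCV 4.12 (cv2) and the standard library are available. Lean on these libraries where they do the work, as an engineer would, in place of code of your own. Each camera call takes 0.05 s, during which the arm holds its last target. There are 200 camera calls.

## Working session

There is one attempt and no reset: what is moved stays moved. The work goes in short steps, each a Python script; the robot and the scene stay as the last script left them, time stands still between calls to the robot, and variables do not carry over. Pictures are saved under pics/ and viewed, about 8 in all and at most 12, crops included, and the job is handed in when it is done.

```bash
mkdir -p pics; ls
python3 - <<'E'
from rig import arm
import cv2,numpy as np
a=arm.snapshot("scene");b=arm.snapshot("side")
cv2.imwrite("pics/scene.png",a[:,:,::-1]);cv2.imwrite("pics/side.png",b[:,:,::-1])
for n in("scene","side"):
    c=arm.get_calibration(n);print(n,np.round(c["intrinsics"],1).tolist(),np.round(c["cam_to_world"],3).tolist())
print(arm.grip_depth,arm.current_t(),arm.current_tool_rot())
E
```

```text
pics
scene [[487.2, 0.0, 263.5], [0.0, 487.2, 192.1], [0.0, 0.0, 1.0]] [[0.808, -0.288, 0.514, -0.216], [-0.589, -0.432, 0.683, -1.056], [0.025, -0.855, -0.519, 0.976], [0.0, 0.0, 0.0, 1.0]]
side [[470.5, 0.0, 255.2], [0.0, 470.5, 190.4], [0.0, 0.0, 1.0]] [[-1.0, 0.004, 0.013, 0.52], [-0.007, 0.632, -0.775, 1.317], [-0.012, -0.775, -0.632, 1.281], [0.0, 0.0, 0.0, 1.0]]
0.0188 0.1 [[-9.40808720e-01  3.38937687e-01 -4.44022697e-04]
 [ 3.38937969e-01  9.40808188e-01 -1.00308766e-03]
 [ 7.77559790e-05 -1.09420976e-03 -9.99999398e-01]]
```

View pics/scene.png

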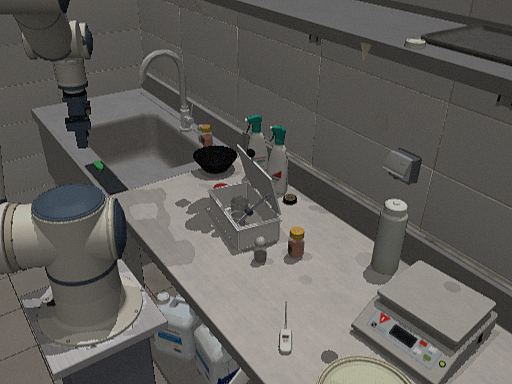

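View pics/side.png

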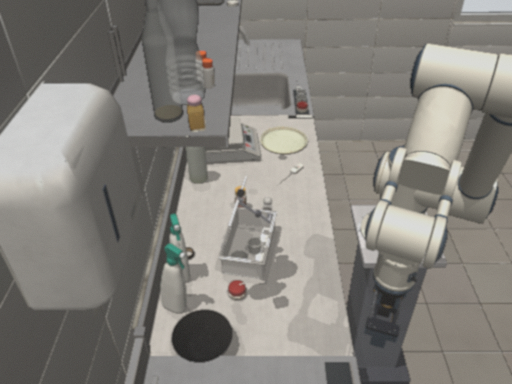

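The scene view shows the box around (243,215), with the lid up and the grip around (250,153). The salt shaker is at (260,250), the spice jar at (297,243) and the thermometer at (286,335). In the side view the box is around (248,245), with the red timer at (237,289). I'll enlarge both.

Run:
```python
import cv2,numpy as np
a=cv2.imread("pics/scene.png")[140:270,190:320];b=cv2.imread("pics/side.png")[170:300,190:320]
cv2.imwrite("pics/crop.png",np.hstack([cv2.resize(x,(400,400),interpolation=cv2.INTER_CUBIC) for x in(a,b)]))
```

```text
(no output)
```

View pics/crop.png

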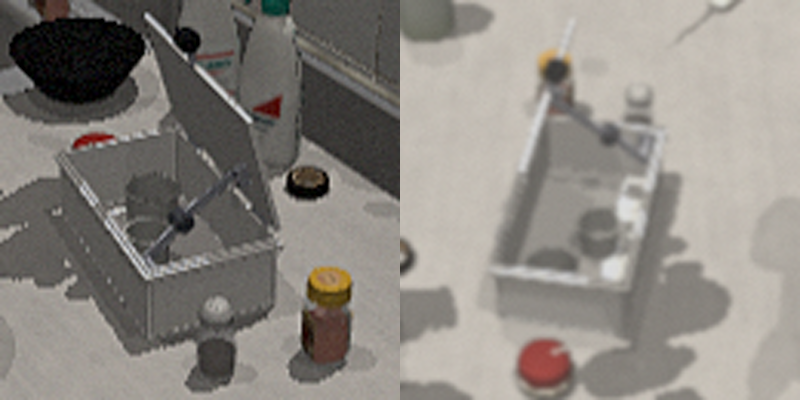

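```bash
cat > h.py <<'E'
import numpy as np
from rig import arm
def ray(n,uv,c=None):
    c=c or arm.get_calibration(n);K=np.array(c["intrinsics"]);T=np.array(c["cam_to_world"])
    d=T[:3,:3]@np.linalg.solve(K,[uv[0],uv[1],1]);return T[:3,3],d/np.linalg.norm(d)
def plane(n,uv,z,c=None):
    o,d=ray(n,uv,c);return o+d*(z-o[2])/d[2]
def tri(rs):
    A=sum(np.eye(3)-np.outer(d,d) for o,d in rs);b=sum((np.eye(3)-np.outer(d,d))@o for o,d in rs)
    p=np.linalg.solve(A,b);return p,[np.linalg.norm(np.cross(p-o,d)) for o,d in rs]
E
python3 - <<'E'
from h import *
np.set_printoptions(precision=4,suppress=True)
f=lambda p:(190+p[0]/3.077,140+p[1]/3.077); g=lambda p:(190+(p[0]-400)/3.077,170+p[1]/3.077)
for k,p,q,z in(("grip",(187,40),(555,70),.272),("knee",(181,220),(609,133),.11)):
    print(k,tri([ray("scene",f(p)),ray("side",g(q))]),plane("scene",f(p),z),plane("side",g(q),z))
for k,p in(("FR",(150,272)),("FL",(60,157)),("RR",(278,243))): print(k,plane("scene",f(p),.09))
for k,p in(("FR",(663,132)),("FL",(633,290)),("RL",(497,268))): print(k,plane("side",g(p),.09))
for k,n,p,z in(("shaker","scene",f((217,310)),.09),("pepper","scene",f((329,283)),.1),("timer","side",g((545,360)),.046),("timer rim","scene",f((95,140)),.046)):print(k,plane(n,p,z))
E
```

```text
grip (array([0.5905, 0.0893, 0.2716]), [np.float64(4.456564955889377e-05), np.float64(4.4565649558857844e-05)]) [0.5901 0.0887 0.272 ] [0.5904 0.0898 0.272 ]
knee (array([0.5325, 0.0134, 0.1101]), [np.float64(0.00010901573874311534), np.float64(0.00010901573874318271)]) [0.5325 0.0135 0.11  ] [0.5326 0.0132 0.11  ]
FR [ 0.4697 -0.0225  0.09  ]
FL [0.5092 0.2215 0.09  ]
RR [ 0.6092 -0.0541  0.09  ]
FR [ 0.4664 -0.0105  0.09  ]
FL [0.5059 0.2474 0.09  ]
RL [0.6567 0.2144 0.09  ]
shaker [ 0.4886 -0.1123  0.09  ]
pepper [ 0.5989 -0.1495  0.1   ]
timer [0.6014 0.3079 0.046 ]
timer rim [0.601  0.2959 0.046 ]
```

The two views agree: grip (0.590, 0.089) and knee (0.5325, 0.0134), with box yaw about -10°. Next I'll raise the arm and take one closer wrist view to refine these.

```bash
cat >> h.py <<'E'
np.set_printoptions(precision=4,suppress=True)
def rot(yaw,lean):
    y,l=np.radians([yaw,lean]);bx=np.array([np.cos(y),np.sin(y),0]);by=np.array([-np.sin(y),np.cos(y),0]);bz=np.array([0,0,1.])
    z=np.sin(l)*bx-np.cos(l)*bz
    return np.column_stack([np.cross(by,z),by,z])
E
python3 - <<'E'
from h import *
import cv2
p=arm.current_ee_pos();arm.move_l([p[0],p[1],.42],feed=.3)
R=rot(-10,20);P=[.42,.06,.38]
print(arm.solve_ik(P,R))
arm.move_to(P,R)
c=arm.get_calibration("wrist");print(np.array(c["intrinsics"]).round(1).tolist(),np.array(c["cam_to_world"]).round(3).tolist())
np.savez("w1.npz",**{k:np.array(v) for k,v in c.items() if k in("intrinsics","cam_to_world")})
cv2.imwrite("pics/w1.png",arm.snapshot("wrist")[:,:,::-1])
print(arm.current_t(),arm.current_joint_positions(),arm.current_force())
for P,l in(([.59,.089,.272],30),([.53,.013,.12],25),([.44,.12,.09],30)):print(arm.solve_ik(P,rot(-10,l)))
E
```

```text
[  4.0255  -6.8913  99.8668  -5.1416  67.6568 -74.8307]
[[274.5, 0.0, 257.4], [0.0, 274.5, 190.3], [0.0, 0.0, 1.0]] [[0.173, 0.793, 0.584, 0.289], [0.985, -0.14, -0.102, 0.083], [0.0, 0.593, -0.805, 0.514], [0.0, 0.0, 0.0, 1.0]]
3.0167 [  4.0853  -6.8558  99.829   -5.1362  67.6627 -74.8088] [-0.1505 -0.1108 -0.0155]
[  8.1217  12.0673 101.6953 -14.505   38.3831 -62.7121]
[ -3.1078  22.0203 117.9767 -10.9875  15.4315 -73.1477]
None
```

View pics/w1.png

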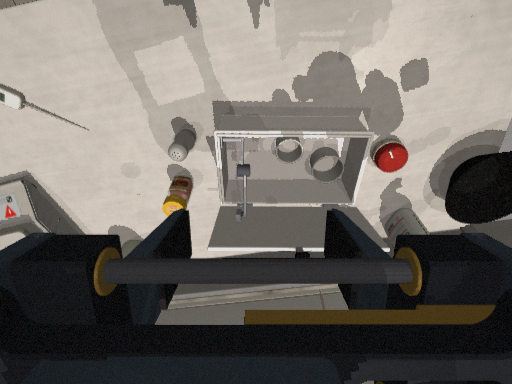

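Wrist view: front rim corners (217,132) and (372,133), knee pad (243,171), grip (302,255). I'll project those and check reachability over a range of leans.

Run:
```python
from h import *
c=dict(np.load("w1.npz"))
for k,p,z in(("FR",(217,132),.09),("FL",(372,133),.09),("knee",(243,171),.11),("grip",(302,255),.272)):print(k,plane("wrist",p,z,c))
FR=plane("wrist",(217,132),.09,c);FL=plane("wrist",(372,133),.09,c);d=FL-FR;print(np.degrees(np.arctan2(-d[0],d[1])),np.linalg.norm(d))
yaw=-10;r=np.radians(yaw);bx=np.array([np.cos(r),np.sin(r),0])
g0=np.array([.5905,.0893,.272]);H=g0+bx*.185*np.cos(np.radians(74));H[2]=.094
print("hinge",H, "front mid",H-.15*bx,(FR+FL)/2)
for l in range(0,51,10):
    for n,a in(("open",74),("mid",40),("20",20),("shut",0)):
        a=np.radians(a);g=H-.185*np.cos(a)*bx+[0,0,.185*np.sin(a)];R=rot(yaw,l)
        s=arm.solve_ik(g+R[:,2]*arm.grip_depth,R);print(l,n,None if s is None else np.round(s,0))
for l in(0,10,15,20,25,30):
    R=rot(yaw,l);print(l,[arm.solve_ik(np.array([.532,.0134,z]),R) is not None for z in(.16,.12,.09)])
```

```text
FR [ 0.4665 -0.0163  0.09  ]
FL [0.5129 0.2373 0.09  ]
knee [0.5366 0.0141 0.11  ]
grip [0.5797 0.0919 0.272 ]
-10.365237126861395 0.2577612105878751
hinge [0.6407 0.0804 0.094 ] front mid [0.493  0.1065 0.094 ] [0.4897 0.1105 0.09  ]
0 open [  3.  24.  78.  -0.  78. -77.]
0 mid [  5.  21.  94.  -0.  65. -75.]
0 20 [  6.  23. 102.  -0.  55. -74.]
0 shut [  7.  28. 107.  -0.  45. -73.]
10 open [  4.  20.  86.  -3.  65. -75.]
10 mid [  7.  17. 102.  -4.  52. -71.]
10 20 [  8.  20. 109.  -5.  42. -68.]
10 shut [  9.  26. 114.  -6.  30. -66.]
20 open [  6.  16.  94.  -7.  51. -71.]
20 mid [  9.  14. 109. -11.  38. -63.]
20 20 [ 11.  18. 117. -15.  28. -56.]
20 shut [ 12.  26. 122. -28.  16. -43.]
30 open [  8.  14. 102. -15.  36. -62.]
30 mid [ 12.  13. 116. -27.  25. -46.]
30 20 [ 14.  18. 124. -51.  15. -19.]
30 shut [ 15.  28. 129. 249.  13.  44.]
40 open [ 10.  13. 110. -35.  22. -41.]
40 mid None
40 20 [ 18.  22. 131. 242.  20.  52.]
40 shut [ 19.  35. 136. 216.  32.  82.]
50 open None
50 mid [ 19.  19. 131. 235.  27.  58.]
50 20 [ 23.  30. 138. 219.  41.  81.]
50 shut [ 24.  46. 143. 210.  58.  96.]
0 [True, True, True]
10 [True, True, True]
15 [True, True, True]
20 [True, True, True]
25 [True, True, True]
30 [True, False, False]
```

Run:
```python
from h import *
import cv2
arm.grip(0.0)
R=rot(-10.3,20);bx=np.array([.984,-.179,0]);k=np.array([.5335,.0136,.110])-.004*bx
arm.move_to(k+[0,0,.08]-.03*bx,R)
arm.move_l(k+[0,0,.025],R,feed=.1)
print(arm.current_t(),arm.current_force())
for dz in(.014,.01,.005,0,-.005,-.010,-.015):
    arm.move_l(k+[0,0,dz]+bx*max(0,(.010-dz))*.2,R,feed=.04)
    print(dz,arm.current_ee_pos(),arm.current_force())
arm.sleep(.2)
cv2.imwrite("pics/s2.png",arm.snapshot("scene")[:,:,::-1][100:292,130:386])
cv2.imwrite("pics/d2.png",arm.snapshot("side")[:,:,::-1][100:292,130:386])
a=[cv2.resize(cv2.imread(f"pics/{n}2.png"),(400,300),interpolation=cv2.INTER_CUBIC) for n in"sd"]
cv2.imwrite("pics/c2.png",np.hstack(a));print(arm.current_t())
```

```text
6.0083 [-0.0372 -0.1107  0.1188]
0.014 [0.5293 0.0143 0.1238] [0.314  0.2352 0.1081]
0.01 [0.5296 0.0143 0.1199] [-0.0301 -0.273   0.8413]
0.005 [0.5304 0.0141 0.1148] [-0.2727  0.0435  1.522 ]
0 [0.5313 0.014  0.1098] [-0.333  -0.1261  1.0921]
-0.005 [0.5323 0.0138 0.1047] [-0.3488  1.158   1.2827]
-0.01 [0.5332 0.0136 0.0996] [-0.0329 -0.5308 -0.6018]
-0.015 [0.5339 0.0135 0.0944] [-4.2757  0.5074 -0.8779]
8.3583
```

View pics/c2.png

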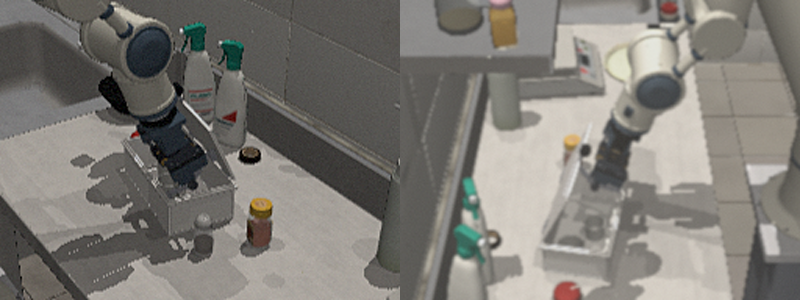

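It gave way after a light push, and it's now touching something in x (-4 N). I'll back off slowly and look.

Run:
```python
from h import *
import cv2
R=rot(-10.3,20);bx=np.array([.984,-.179,0]);p=arm.current_ee_pos()
arm.move_l(p+[0,0,.03]-.02*bx,R,feed=.04);print(arm.current_force())
arm.move_l(p+[0,0,.10]-.10*bx,R,feed=.1)
arm.move_to([.42,.06,.38],R)
arm.grip(.045)
s=arm.snapshot("scene")[:,:,::-1][140:270,190:320];d=arm.snapshot("side")[:,:,::-1][170:300,190:320]
cv2.imwrite("pics/c3.png",np.hstack([cv2.resize(x,(400,400),interpolation=cv2.INTER_CUBIC) for x in(s,d)]))
print(arm.current_t(),arm.current_force())
```

```text
[ 0.8059 -0.2862  0.1417]
12.3167 [-0.416   0.5563  0.2655]
```

View pics/c3.png

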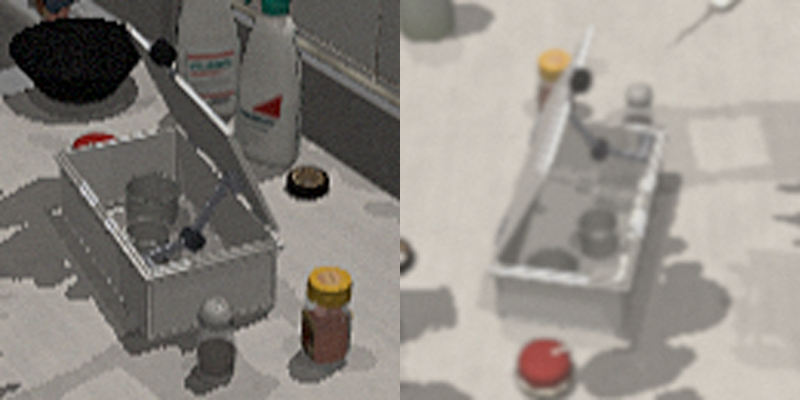

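The stay is clearly folded and the lid is holding a bit further down. The grip is at crop (163,52) in scene and (581,80) in side. I'll triangulate it and pinch it.

Run:
```python
from h import *
import cv2
f=lambda p:(190+p[0]/3.077,140+p[1]/3.077); g=lambda p:(190+(p[0]-400)/3.077,170+p[1]/3.077)
G,e=tri([ray("scene",f((163,52))),ray("side",g((581,80)))])
H=np.array([.6395,.0815,.094]);yaw=-10.3;r=np.radians(yaw);bx=np.array([np.cos(r),np.sin(r),0]);by=np.array([-np.sin(r),np.cos(r),0])
v=G-H;print("grip",G,e,"box coords",v@bx,v@by,v[2],"dist",np.hypot(v@bx,v[2]),"ang",np.degrees(np.arctan2(v[2],-v@bx)))
R=rot(yaw,24);z=R[:,2];T=G+z*arm.grip_depth
arm.move_to(T-.10*z,R);arm.move_l(T-.06*z,R,feed=.1)
c=arm.get_calibration("wrist")
cv2.imwrite("pics/w4.png",arm.snapshot("wrist")[:,:,::-1]);print(arm.current_t(),arm.current_force())
K=np.array(c["intrinsics"]);M=np.linalg.inv(np.array(c["cam_to_world"]));q=K@(M@[*G,1])[:3];print("predicted px",q/q[2])
np.save("G.npy",G)
```

```text
grip [0.5629 0.0948 0.2625] [np.float64(0.0011219915044426404), np.float64(0.001121991504442743)] box coords -0.07773703531232563 -0.0006287901559331853 0.16848107073872845 dist 0.1855503108496943 ang 65.2314365326963
13.4833 [-0.5922 -0.1757 -0.2442]
predicted px [258.4257 209.3831   1.    ]
```

View pics/w4.png

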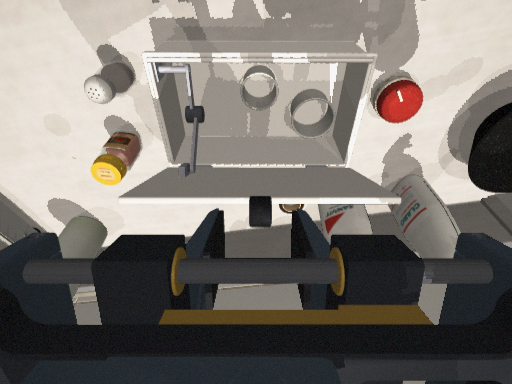

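The grip appears at (260,211) against a predicted (258,209), and the jaws straddle it. I'll pinch it and ease the lid down the arc, watching the forces.

Run:
```python
from h import *
G=np.load("G.npy");H=np.array([.6395,.0815,.094]);yaw=-10.3;r=np.radians(yaw);bx=np.array([np.cos(r),np.sin(r),0]);by=np.array([-np.sin(r),np.cos(r),0])
R=rot(yaw,24);arm.move_l(G+R[:,2]*arm.grip_depth,R,feed=.06);print(arm.current_force())
arm.grip(.010);print("width",arm.current_width(),arm.current_force())
v=G-H;a0=np.arctan2(v[2],-v@bx);rad=.185;yo=v@by
for a in np.linspace(a0,0,14)[1:]:
    R=rot(yaw,4+20*a/a0);g=H-rad*np.cos(a)*bx+yo*by+[0,0,rad*np.sin(a)]
    arm.move_l(g+R[:,2]*arm.grip_depth,R,feed=.06)
    F=arm.current_force();print(round(np.degrees(a),1),arm.current_ee_pos(),F,round(arm.current_width(),4))
    if np.linalg.norm(F)>35: print("STOP");break
print(arm.current_t())
```

```text
[ 0.2994 -0.9398  0.998 ]
width 0.017740566865046013 [ 3.3361 19.0323 -2.7738]
60.2 [0.5566 0.0977 0.2379] [-2.7648 18.3971  5.9056] 0.0182
55.2 [0.5426 0.1003 0.229 ] [-2.4481 19.3545  4.343 ] 0.0176
50.2 [0.5294 0.1027 0.2188] [-1.7501 21.5811  2.9497] 0.018
45.2 [0.5172 0.105  0.2077] [-1.4716 22.1391  0.8601] 0.0179
40.1 [0.506  0.1071 0.1955] [-0.4881 23.3671 -0.8425] 0.018
35.1 [0.4959 0.109  0.1826] [ 0.5834 23.129  -2.0688] 0.0177
30.1 [0.4868 0.1106 0.1687] [ 0.7907 23.5064 -2.8107] 0.0177
25.1 [0.479  0.1121 0.1543] [ 1.7245 25.3176 -3.1102] 0.0179
20.1 [0.4725 0.1133 0.1392] [ 1.7494 24.9344 -2.8466] 0.0181
15.1 [0.4673 0.1142 0.1236] [ 1.4411 26.1294 -3.4604] 0.0179
10.0 [0.4634 0.1149 0.1077] [ 1.7528 25.6243 -2.9283] 0.0177
5.0 [0.4609 0.1154 0.0916] [ 2.0481 25.7755 -3.88  ] 0.0177
0.0 [0.4598 0.1156 0.0753] [ 1.5624 26.1026 -3.5551] 0.0176
20.6917
```

Tracking was smooth, with a steady sideways offset load. There's no stop contact yet, so I'll lower in small steps until the force rises.

Run:
```python
from h import *
import cv2
p=arm.current_ee_pos();f0=arm.current_force()[2]
for i in range(1,9):
    arm.move_l(p-[0,0,.001*i],feed=.02);F=arm.current_force();print(i,arm.current_ee_pos(),F)
    if F[2]-f0>8:break
cv2.imwrite("pics/c5.png",np.hstack([cv2.resize(arm.snapshot(n)[:,:,::-1][t:t+130,190:320],(400,400),interpolation=cv2.INTER_CUBIC) for n,t in(("scene",140),("side",170))]))
```

```text
1 [0.4598 0.1158 0.0742] [-1.1387  2.5629 -1.8738]
2 [0.4598 0.1157 0.0733] [-1.3163  4.1872 -0.6891]
3 [0.4598 0.1157 0.0723] [-2.8548  5.2332  1.7997]
4 [0.4598 0.1157 0.0714] [-2.6932  4.7024  3.0091]
5 [0.4598 0.1157 0.0705] [-3.8393  4.2466  3.2457]
6 [0.4598 0.1157 0.0695] [-2.6382  4.1999  6.4849]
```

View pics/c5.png

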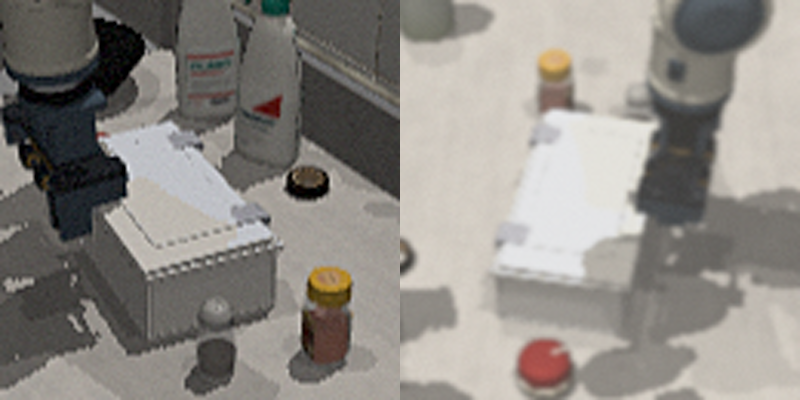

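The lid is shut on the rim and the stop force is rising. I'll release, retreat and check.

Run:
```python
from h import *
import cv2
arm.grip(.05);R=arm.current_tool_rot();p=arm.current_ee_pos()
arm.move_l(p-.06*R[:,2],feed=.06);arm.move_l(p-.16*R[:,2]-[.03,0,0],feed=.15);arm.sleep(.3)
cv2.imwrite("pics/c6.png",np.hstack([cv2.resize(arm.snapshot(n)[:,:,::-1][t:t+130,190:320],(400,400),interpolation=cv2.INTER_CUBIC) for n,t in(("scene",140),("side",170))]))
print(arm.current_t(),arm.current_force(),arm.current_width())
```

```text
25.375 [-0.3124  0.6212  0.8714] 0.04981411357044724
```

View pics/c6.png

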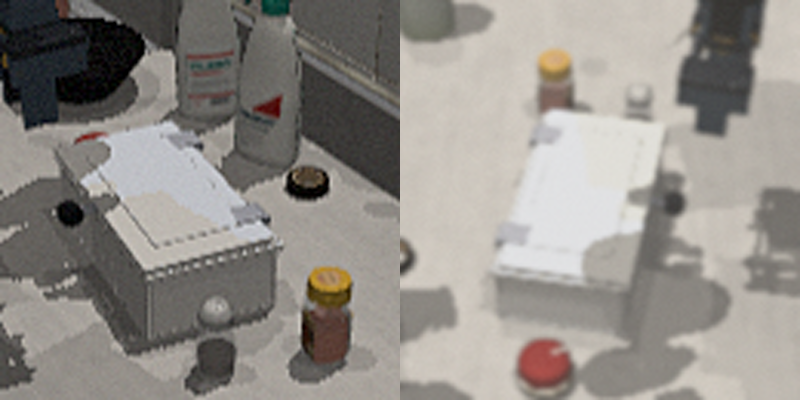

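The lid is flush, the hand is clear, and the shaker, jar and timer haven't moved. I'll check the grip height numerically and then hand in.

Run:
```python
from h import *
f=lambda p:(190+p[0]/3.077,140+p[1]/3.077); g=lambda p:(190+(p[0]-400)/3.077,170+p[1]/3.077)
G,e=tri([ray("scene",f((70,213))),ray("side",g((674,203)))]);print(G,e)
if G[2]<.099: arm.sign_off();print("signed off",arm.current_t())
```

```text
[0.4574 0.1141 0.0912] [np.float64(0.00047926970191137705), np.float64(0.0004792697019115311)]
the job is handed in; nothing more can be done
the job is handed in; nothing more can be done
```

The box is shut and I handed the job in at about 25 s of the 53 s allowed; the hand-in gives no verdict.

I pressed the knee down with the closed fingers until the stay folded. I then pinched the lid grip, eased it down its arc over about 6 s, and pressed lightly onto the stop. After that I let go and backed away.

**Last checks:**
- **Lid:** it lies flush in both views. The grip measured 91 mm above the table against 94 mm nominal, within camera error.
- **Hand:** it is clear of everything, with force readings close to zero.
- **Bystanders:** the shaker, jar and timer look unmoved. The thermometer was outside the last crops, so I didn't re-check it, but the hand never went near it.

**Not fully clean:**
- **Sideways load:** while the hand swung the lid there was a steady load of about 19–26 N, because the pinch was slightly off-centre. It dropped to about 3–5 N during the final press and is well under the wrist limit.
- **Stay and lid speed:** I judged the stay broken from the picture and never measured its fold angle. I also didn't measure the lid's speed.
- **Knee press:** it ended with about 4 N against something in x, which cleared when I backed off.

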